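# Find the socket for the flywheel nut

## Task

Try the three loose sockets on the flywheel nut of the engine that stands in front of you and find the one that fits: it slips all the way down over the nut. Drop the two that do not fit into the parts crate, and finish with the right socket fully seated, upright, on the nut and your gripper still holding it. Leave the other things on the bench alone.

Things in the scene. Friction and masses are not known exactly. Their poses are not given: they have to be found in the camera images.
- drip_tray: flat dark steel drip tray, 310 x 220 mm, 9 mm rim, fixed on the bench; on it stands, turned with it, the small engine to work on: on wood blocks, finned cylinder to +x, 148 mm wide flywheel on top with its nut in the middle (fan blades up to 166 mm high; all but the flywheel below 135 mm). Origin on the bench under the nut, z up. Two more engines far along the bench are not part of the job
- nut (a point): flywheel nut: centre of the washer face it sits on, 172 mm above the bench. Tight hex nut rising 16 mm from it, 19, 24 or 30 mm across flats, changing and unknown. It stands in a round well, rim 12 mm above the washer, 1.5 mm wider all round than its socket. x normal to a flat, z up. The right socket, turned within 5 degrees, goes down to the washer (0.8 mm slack), pushed lightly; smaller stops on the nut, bigger on the rim
- socket_19: steel socket for 19 mm nuts, about 200 g, standing mouth down. Round body 28 mm wide, 46 mm tall; six-sided opening 20.6 mm across flats, 22 mm deep, in its lower end. Fixed on top, to grip it by: a dark hex drive adapter 22 mm across flats, 32 mm tall (78 mm in all). Origin: centre of the mouth, on its rim; z to the drive end; x normal to a flat of opening and adapter (flats parallel)
- socket_24: steel socket for 24 mm nuts, about 270 g, standing mouth down. Round body 35 mm wide, 46 mm tall; six-sided opening 25.6 mm across flats, 22 mm deep, in its lower end. Fixed on top, to grip it by: a dark hex drive adapter 22 mm across flats, 32 mm tall (78 mm in all). Origin: centre of the mouth, on its rim; z to the drive end; x normal to a flat of opening and adapter (flats parallel)
- socket_30: steel socket for 30 mm nuts, about 380 g, standing mouth down. Round body 42 mm wide, 46 mm tall; six-sided opening 31.6 mm across flats, 22 mm deep, in its lower end. Fixed on top, to grip it by: a dark hex drive adapter 22 mm across flats, 32 mm tall (78 mm in all). Origin: centre of the mouth, on its rim; z to the drive end; x normal to a flat of opening and adapter (flats parallel)
- crate: grey sheet-metal parts crate, open on top, 210 x 160 mm (x, y) and 70 mm high, walls and floor 4 mm, fixed on the bench. Origin: centre of its underside
- oil_bottle: bystander: grey oil bottle, 66 mm in diameter, 190 mm tall, standing, may not be disturbed. Origin: centre of its underside
- grease_tin: bystander: steel tin, 72 mm in diameter, 60 mm tall, may not be disturbed. Origin: centre of its underside
- screwdriver: bystander: screwdriver 200 mm long lying on the bench, may not be disturbed. Origin in its middle, lies along its x
Not all that is in view belongs to the job. Leave any yellow look-alike of the socket_30 alone.

How it is judged:
At the end, for the whole second after the job is handed in: The socket that fits sits on the nut: its mouth within 4 mm of the washer face and 4 mm of the nut's axis, tilted less than 0.1 rad, still, and gripped by the fingers (more than 2 N). The two other sockets lie at rest inside the crate, let go (((horizontal distance between socket_19 and nut below 0.004 m and z of socket_19 in the frame of nut between -0.004 and 0.004 m and angle between socket_19's own z axis and vertical below 0.1 rad and linear speed of socket_19 below 0.02 m/s and contact force between the fingers and socket_19 above 2 N and x of socket_24 in the frame of crate between -0.103 and 0.103 m and y of socket_24 in the frame of crate between -0.078 and 0.078 m and z of socket_24 in the frame of crate between -0.005 and 0.09 m and linear speed of each of socket_24, socket_30 below 0.03 m/s and contact force between the fingers and socket_24 below 0.1 N and x of socket_30 in the frame of crate between -0.103 and 0.103 m and y of socket_30 in the frame of crate between -0.078 and 0.078 m and z of socket_30 in the frame of crate between -0.005 and 0.09 m and contact force between the fingers and socket_30 below 0.1 N) or (horizontal distance between socket_24 and nut below 0.004 m and z of socket_24 in the frame of nut between -0.004 and 0.004 m and angle between socket_24's own z axis and vertical below 0.1 rad and linear speed of socket_24 below 0.02 m/s and contact force between the fingers and socket_24 above 2 N and x of socket_19 in the frame of crate between -0.103 and 0.103 m and y of socket_19 in the frame of crate between -0.078 and 0.078 m and z of socket_19 in the frame of crate between -0.005 and 0.09 m and linear speed of each of socket_19, socket_30 below 0.03 m/s and contact force between the fingers and socket_19 below 0.1 N and x of socket_30 in the frame of crate between -0.103 and 0.103 m and y of socket_30 in the frame of crate between -0.078 and 0.078 m and z of socket_30 in the frame of crate between -0.005 and 0.09 m and contact force between the fingers and socket_30 below 0.1 N) or (horizontal distance between socket_30 and nut below 0.004 m and z of socket_30 in the frame of nut between -0.004 and 0.004 m and angle between socket_30's own z axis and vertical below 0.1 rad and linear speed of socket_30 below 0.02 m/s and contact force between the fingers and socket_30 above 2 N and x of socket_19 in the frame of crate between -0.103 and 0.103 m and y of socket_19 in the frame of crate between -0.078 and 0.078 m and z of socket_19 in the frame of crate between -0.005 and 0.09 m and linear speed of each of socket_19, socket_24 below 0.03 m/s and contact force between the fingers and socket_19 below 0.1 N and x of socket_24 in the frame of crate between -0.103 and 0.103 m and y of socket_24 in the frame of crate between -0.078 and 0.078 m and z of socket_24 in the frame of crate between -0.005 and 0.09 m and contact force between the fingers and socket_24 below 0.1 N))); the arm keeps its last pose, push and grip.
It fails at once if the oil bottle is moved more than 3 cm (distance of oil_bottle from where it was at the start of the episode above 0.03 m).
It fails at once if the grease tin is moved more than 3 cm (distance of grease_tin from where it was at the start of the episode above 0.03 m).
It fails at once if the screwdriver is moved more than 3 cm (distance of screwdriver from where it was at the start of the episode above 0.03 m).
It also fails if it takes over 70 s, if anything falls off the work surface, if the arm or the gripper's body presses on something with over 40 N, if the wrist force passes 120 N, or if a joint passes its speed limit or range.

## Robot

A 6-joint arm with a two-finger parallel gripper is mounted at the origin on the work surface. World frame = base frame: x ahead of the robot, y to its left, z up, the work surface at z = 0. Lengths are in m, angles in rad, forces in N, time in s.
With the tool pointing down it reaches from about 0.35 to 0.95 m from the base axis. Payload 17.4 kg.
Tool frame: the origin (TCP) lies at the very end of the fingers, on their centre line; the grasp point (between the pads) lies 19 mm behind it; z points along the fingers, y is the direction in which the jaws open and shut (so a half turn about z gives the same grasp; the last joint's range is limited). The gripper opens to 93 mm and grips with 3 to 60 N. Pads are 15 mm wide; open, the fingers measure 128 mm over their backs; the gripper's body (75 mm by 188 mm) begins 65 mm behind the grasp point.
Start: joints at [-1.233, 0.116, 1.442, -0, 1.584, -0.038], TCP at [0.248, -0.628, 0.219] pointing down, gripper open.
Joint ranges: [-2.83, 2.83], [-0.83, 2.19], [0.07, 2.5], [-1.14, 4.28], [0.01, 3], [-2.97, 2.97]. Speed limits (rad/s): [1.89, 1.89, 2.22, 3.14, 3.14, 3.14].

## Interface

Orientations are given as a unit quaternion [x, y, z, w].
In Python, from rig import r gives the robot as it stands.
- The arm moves only by the shell command python3 -m pendant 'ROWS' [OPENING]. ROWS is text: rows parted by semicolons, each of 6 numbers parted by spaces: the shift along the tool's x, y, z each as a share of 0.1 m, from -1 to 1, then the turn, a rotation vector about the tool's x, y, z each as a share of pi/4 rad, from -1 to 1. In form: tx ty tz ax ay az; .... A call has 1 to 8 rows; each row is the pose to reach, as a shift and turn from the pose measured when the call began, along the tool's axes at that moment; what a row does not reach only later rows make up. A row lasts 1/8 s, in which the tool goes at most 62.5 mm and 10.7 degrees, less where a joint would pass 70% of its speed; a pose out of reach is approached as far as the arm can. A call with a number of a shift or a turn outside -1 to 1 is refused whole. A call with a gripper value outside its range is refused whole. OPENING is the opening in per cent of the stroke, from 0 (shut) to 100 (fully open), set as the call begins (- or left out, the last holds). The fingers move at their own pace and stop on an object; the grip force is fixed at half the most. Time passes only in rows, so rows that repeat a pose let the fingers close. It gives the time, the measured TCP pose, the force and the opening at its end, in the units of the state.
- r.read_state(): the state, without advancing time (a new reading comes with each control period).
- r.grab_frame(name): name is "scene" or "top" or "wrist"; returns the picture (400x640x3 uint8, red, green, blue); there is no depth.
- r.camera_info(name): a dict with "fx", "fy", "cx", "cy" (pixels), "origin" and "orientation" of the camera in the world. Camera axes: x right, y up, looking along -z (the intrinsics and any distortion apply to the point x, -y, -z); pixel columns grow to the right and rows downward; lengths in m; the calibration is good to about 2 mm. A picture is of the moment at which its call begins: read the wrist's pose just before it. camera_info takes no time and is no camera call; for the wrist camera it gives the pose at the moment of the call.
- r.close_job(): hands the job in, once; it reports no verdict.
The state is a dict: "clock": time; "joint_pos": joint angles; "dq": joint speeds; "joint_torque": joint torques, N m; "position": TCP position; "tool_rot": TCP orientation; "ft_force": force on the tool from outside, world axes, zero at the start; "wrist_torque": the same for the moment, N m; "opening": finger opening in m.
Only numpy, scipy, OpenCV 4.12 (cv2) and the standard library are available. Lean on these libraries where they do the work, as an engineer would, in place of code of your own. Each camera call takes 0.05 s, during which the arm holds its last target. There are 200 camera calls.

## Working session

There is one attempt and no reset: what is moved stays moved. The work goes in short steps, Python scripts to look and compute and a shell command to move; the robot and the scene stay as the last step left them, time stands still between calls to the robot, and variables do not carry over. Pictures are saved under pics/ and viewed, about 8 in all and at most 12, crops included, and the job is handed in when it is done.

```bash
mkdir -p pics; ls
python3 - <<'E'
from rig import r
import cv2
for n in("scene","top"):
    i=r.grab_frame(n);cv2.imwrite(f"pics/{n}0.png",i[:,:,::-1]);print(n,r.camera_info(n))
print(r.camera_info("wrist"));print(r.read_state())
E
```

```text
pics
scene {'fx': 381.0489606527287, 'fy': 381.0489606527287, 'cx': 317.1678683347813, 'cy': 201.0478361901765, 'origin': array([ 0.97119459, -0.3466244 ,  0.95228045]), 'orientation': array([0.26180037, 0.10834433, 0.38875896, 0.87669182])}
top {'fx': 413.2744549202896, 'fy': 413.2744549202896, 'cx': 321.86095681294137, 'cy': 198.22602714516293, 'origin': array([0.40191632, 0.01047583, 1.3527515 ]), 'orientation': array([ 0.05115042, -0.03652261, -0.69980136,  0.71156714])}
{'fx': 357.87449755430714, 'fy': 357.87449755430714, 'cx': 324.22580884820843, 'cy': 199.07031705066922, 'origin': array([ 0.32331331, -0.59770023,  0.38384081]), 'orientation': array([-0.12051322,  0.08256194, -0.55627446,  0.81805795])}
{'clock': 0.1, 'joint_pos': array([-1.23281031e+00,  1.16431812e-01,  1.44218075e+00, -1.65344190e-05,
        1.58399473e+00, -3.77949731e-02]), 'dq': array([-0.0005063 , -0.00307239, -0.00077389, -0.00080069,  0.00075437,
       -0.00187679]), 'joint_torque': array([ 9.06277073e-04, -7.22897172e+01, -6.23866081e+01,  7.82138086e-02,
        2.27533118e-02, -2.61996956e-05]), 'position': array([ 0.24765606, -0.62773664,  0.21799419]), 'tool_rot': array([ 9.82400342e-01,  1.86786807e-01, -8.40346213e-05, -5.00380976e-04]), 'ft_force': array([1.01547622, 0.84568909, 0.15861447]), 'wrist_torque': array([-0.00353536,  0.01811208,  0.03400315]), 'opening': 0.09298546451136169}
```

View pics/top0.png

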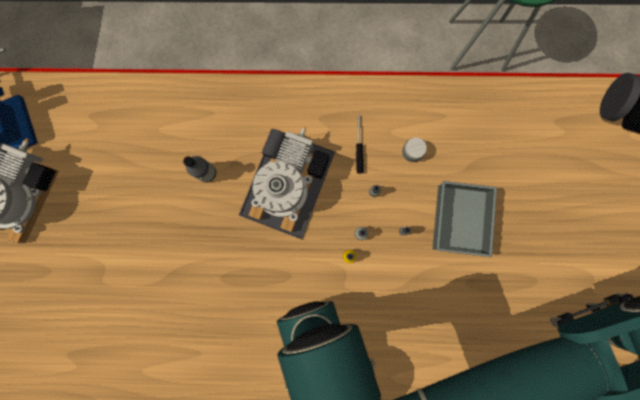

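View pics/scene0.png

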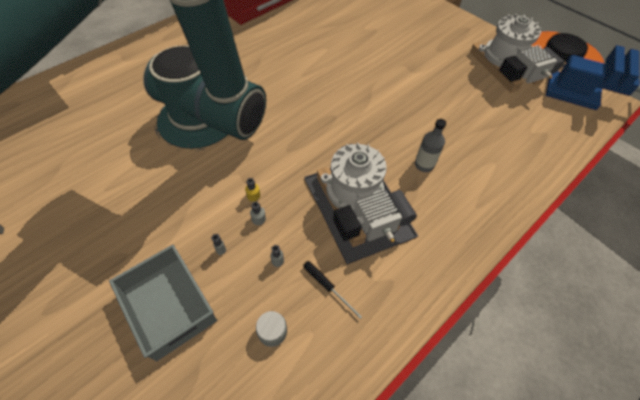

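Top view: the sockets' dark adapters are near (376,190), (362,233) and (405,230), and the yellow look-alike is at (349,256). The nut is at (277,185) and the crate at (467,218). The scene view shows the same things: sockets at (276,250), (257,208) and (217,239), nut near (360,156).

```bash
cat > h.py <<'E'
import numpy as np, cv2, sys
from rig import r
from scipy.spatial.transform import Rotation as R
def ray(ci,u,v):
    d=np.array([(u-ci["cx"])/ci["fx"],-(v-ci["cy"])/ci["fy"],-1.])
    return np.array(ci["origin"]),R.from_quat(ci["orientation"]).apply(d)
def plane(ci,u,v,z):
    o,d=ray(ci,u,v);return o+d*(z-o[2])/d[2]
def proj(ci,p):
    q=R.from_quat(ci["orientation"]).inv().apply(np.asarray(p)-ci["origin"])
    return np.array([ci["cx"]-ci["fx"]*q[0]/q[2],ci["cy"]+ci["fy"]*q[1]/q[2]])
def tri(a,b):
    A=[];B=[]
    for o,d in(a,b):
        d=d/np.linalg.norm(d);P=np.eye(3)-np.outer(d,d);A.append(P);B.append(P@o)
    return np.linalg.lstsq(np.vstack(A),np.hstack(B),rcond=None)[0]
def go(x,y,z,yaw=None):
    "shift/turn in pendant units to reach tool-down TCP pose; yaw = world heading of tool x"
    s=r.read_state();T=R.from_quat(s["tool_rot"]);X=T.as_matrix()[:,0]
    cur=np.arctan2(X[1],X[0]);yaw=cur if yaw is None else yaw
    t=T.inv().apply(np.array([x,y,z])-s["position"])/.1
    G=R.from_euler("z",yaw)*R.from_euler("x",np.pi)
    rv=(T.inv()*G).as_rotvec()/(np.pi/4)
    print("units",t.round(3),rv.round(3),"pos",s["position"].round(4),"yaw",round(np.degrees(cur),2),"j6",s["joint_pos"][5].round(2),"F",s["ft_force"].round(1),"open",round(s["opening"],4),"t",s["clock"])
def snap(n,f):
    ci=r.camera_info(n);i=r.grab_frame(n)[:,:,::-1].copy();cv2.imwrite("pics/"+f,i);return ci,i
E
python3 - <<'E'
from h import *
T=r.camera_info("top");S=r.camera_info("scene")
for n,a,b,z in[("A",(376,188),(275,248),.078),("B",(361,231),(257,206),.078),("C",(404,229),(216,237),.078),("Y",(349,254),(252,183),.078),("nut",(277,185),(360,157),.188)]:
    print(n,plane(T,*a,z).round(4),plane(S,*b,z).round(4),tri(ray(T,*a),ray(S,*b)).round(4))
for p in[(443,183),(496,186),(492,253),(435,249)]:print("crate",plane(T,*p,.07).round(3))
print("tin",plane(T,415,149,.06).round(3),"sd",plane(T,360,145,.01).round(3),"bottle",plane(T,190,161,.19).round(3))
ci,i=snap("wrist","w0.png")
go(.5,-.12,.35,0)
E
```

```text
A [ 0.5953 -0.1295  0.078 ] [ 0.5945 -0.1309  0.078 ] [ 0.5949 -0.1302  0.0779]
B [ 0.4611 -0.0838  0.078 ] [ 0.4645 -0.0881  0.078 ] [ 0.4609 -0.0852  0.0709]
C [ 0.4694 -0.2154  0.078 ] [ 0.4691 -0.2236  0.078 ] [ 0.4681 -0.2197  0.0728]
Y [ 0.3904 -0.0476  0.078 ] [ 0.3943 -0.0519  0.078 ] [ 0.3899 -0.0487  0.0705]
nut [0.5831 0.1648 0.188 ] [0.5867 0.1687 0.188 ] [0.5849 0.167  0.1871]
crate [ 0.615 -0.339  0.07 ]
crate [ 0.608 -0.503  0.07 ]
crate [ 0.401 -0.484  0.07 ]
crate [ 0.41  -0.311  0.07 ]
tin [ 0.726 -0.255  0.06 ] sd [ 0.749 -0.084  0.01 ] bottle [0.649 0.418 0.19 ]
units [ 4.211 -3.798 -1.316] [-0.001  0.     0.478] pos [ 0.2477 -0.6278  0.2181] yaw 21.53 j6 -0.04 F [-0.6  0.2 -0.3] open 0.0929 t 0.15
```

```bash
P="python3 -m pendant"
$P '.42 -.38 -.4 0 0 0;.84 -.76 -.5 0 0 0;.84 -.76 -.5 0 0 0' | tail -3
for i in 1 2 3; do :; done
$P '.42 -.38 -.2 0 0 0;.84 -.76 -.3 0 0 0;.84 -.76 -.3 0 0 0' >/dev/null
$P '.42 -.38 -.2 0 0 0;.84 -.76 -.3 0 0 0;.84 -.76 -.3 0 0 0' >/dev/null
$P '.42 -.38 0 0 0 0;.84 -.76 0 0 0 0;.84 -.76 0 0 0 0' >/dev/null
$P '.42 -.38 0 0 0 .2;.84 -.76 0 0 0 .4;.84 -.76 0 0 0 .478;.84 -.76 0 0 0 .478'
python3 - <<'E'
from h import *
go(.5,-.12,.35,0)
ci,i=snap("wrist","w1.png");print(ci)
for p in[(.595,-.130,.078),(.461,-.085,.078),(.468,-.219,.078),(.39,-.049,.078),(.585,.167,.188)]:print(proj(ci,p).round())
E
```

```text
tool_rot: [0.982, 0.188, 0.001, 0.001]
ft_force: [-1.5, -0.2, -0.9]
opening: 0.0928
clock: 2.15
position: [0.5008, -0.1141, 0.3294]
tool_rot: [1.0, 0.006, 0.0, 0.001]
ft_force: [0.2, 0.1, -0.9]
opening: 0.0931
units [-0.009  0.059 -0.206] [ 0.004 -0.001  0.014] pos [ 0.5008 -0.1141  0.3294] yaw 0.64 j6 1.29 F [ 0.2  0.1 -0.9] open 0.0931 t 2.15
{'fx': 357.87449755430714, 'fy': 357.87449755430714, 'cx': 324.22580884820843, 'cy': 199.07031705066922, 'origin': array([ 0.58189337, -0.11225611,  0.49530303]), 'orientation': array([-0.10454592,  0.10148986, -0.69558988,  0.70350883])}
[339.  79.]
[300. 195.]
[410. 191.]
[272. 248.]
[-19.  83.]
```

View pics/w1.png

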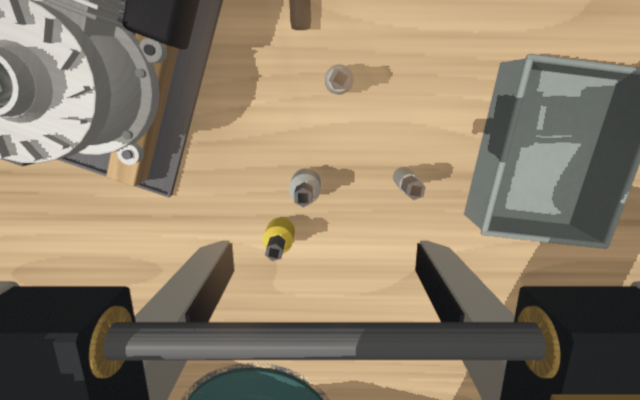

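The wrist view shows A's adapter at (338,77), B's at (303,198) and C's at (414,191). C's body is the narrowest and B's the widest, like the yellow one at (275,248). So A=24, B=30 and C=19 look likely. Next I look at the nut.

```bash
P="python3 -m pendant"
$P '.1 -.45 0 0 0 0;.2 -.93 0 0 0 0;.2 -.93 0 0 0 0' >/dev/null
$P '.1 -.45 0 0 0 0;.2 -.93 .2 0 0 0;.2 -.93 .2 0 0 0' >/dev/null
$P '.05 -.45 .2 0 0 0;.1 -.93 .4 0 0 0;.1 -.93 .5 0 0 0;.1 -.93 .5 0 0 0;.1 -.93 .5 0 0 0'
python3 - <<'E'
from h import *
go(.55,.165,.26,0)
ci,i=snap("wrist","w2.png")
u,v=proj(ci,(.585,.167,.188)).astype(int);print(u,v)
c=i[max(v-75,0):v+75,u-90:u+90];print(max(v-75,0),u-90)
cv2.imwrite("pics/w2c.png",cv2.resize(c,None,fx=4,fy=4,interpolation=cv2.INTER_CUBIC))
E
```

```text
clock: 3.58
position: [0.5475, 0.1644, 0.2575]
tool_rot: [1.0, 0.007, -0.0, 0.001]
ft_force: [-1.1, 0.2, -0.2]
opening: 0.0929
units [ 0.025 -0.006 -0.025] [0.004 0.001 0.019] pos [0.5475 0.1644 0.2575] yaw 0.85 j6 1.8 F [-1.1  0.2 -0.2] open 0.0929 t 3.575
321 159
84 231
```

View pics/w2c.png

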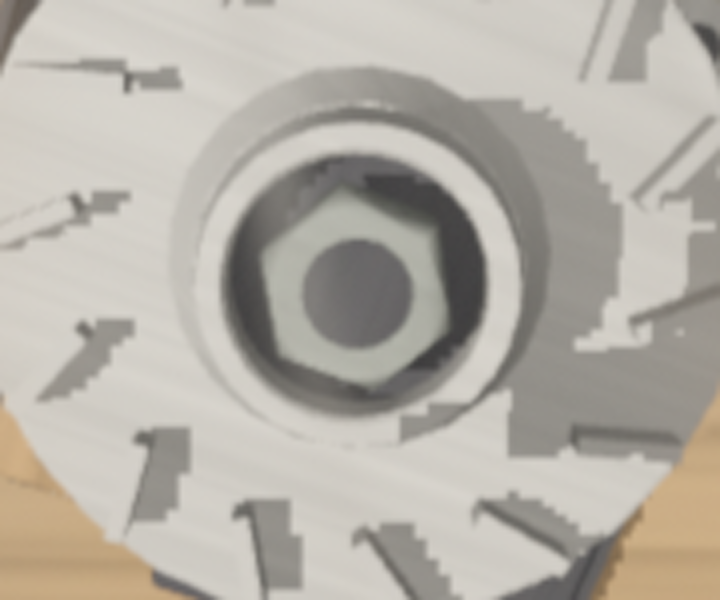

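The nut's corners show in the crop at about (345,188), (437,232), (447,323), (372,388), (280,355) and (262,262). The well rim is about 260 px wide inside.

Run:
```python
from h import *
ci=r.camera_info("wrist")
c=np.array([(345,188),(437,232),(447,323),(372,388),(280,355),(262,262)])/4+[231-.4,84-.4]
w=np.array([plane(ci,*p,.188) for p in c]);m=w[:,:2].mean(0)
d=w[:,:2]-m;print("nut",m.round(4),"AF",(np.linalg.norm(d,axis=1)*2*.866).round(4))
a=np.degrees(np.arctan2(d[:,1],d[:,0]));print("corner ang mod60",(a%60).round(1))
for p in[(485,283),(230,283),(357,155),(357,413)]:print("rim",plane(ci,p[0]/4+231,p[1]/4+84,.184).round(4))
# refined socket positions from w1 pose of view is gone; tray extents via w1 skipped
go(*m,.26,0)
```

```text
nut [0.5869 0.1684] AF [0.0298 0.0285 0.0274 0.0286 0.0291 0.0285]
corner ang mod60 [ 7.3  8.1 11.9  9.5 10.1 13. ]
rim [0.5878 0.1467 0.184 ]
rim [0.5872 0.1896 0.184 ]
rim [0.6086 0.1685 0.184 ]
rim [0.5648 0.1679 0.184 ]
units [ 0.395 -0.032 -0.025] [0.004 0.001 0.019] pos [0.5475 0.1646 0.2576] yaw 0.86 j6 1.8 F [ 0.5 -0.2 -0.1] open 0.0929 t 3.625
```

```bash
P="python3 -m pendant"
python3 - <<'E'
from h import *
ci=dict(fx=357.874,fy=357.874,cx=324.226,cy=199.07,origin=np.array([0.58189337,-0.11225611,0.49530303]),orientation=np.array([-0.10454592,0.10148986,-0.69558988,0.70350883]))
for n,p in dict(A=(338,76.5),B=(303,197),C=(415,190)).items():print(n,plane(ci,*p,.078).round(4))
E
$P '0 .4 0 0 0 0;.1 .95 0 0 0 0;.1 .95 0 0 0 0' 60 >/dev/null
$P '0 .5 0 0 0 0;.1 1 0 0 0 0;.1 1 0 0 0 0' >/dev/null
$P '.1 .5 0 0 0 0;.28 1 0 0 0 0;.28 1 .6 0 0 0;.28 1 .9 0 0 0;.28 1 .9 0 0 0'
python3 - <<'E'
from h import *
go(.596,-.13,.05,0)
E
```

```text
A [ 0.5978 -0.1284  0.078 ]
B [ 0.4586 -0.089   0.078 ]
C [ 0.4689 -0.2245  0.078 ]
clock: 5.0
position: [0.5987, -0.1355, 0.1681]
tool_rot: [1.0, 0.004, -0.001, 0.001]
ft_force: [0.3, 0.5, 0.6]
opening: 0.056
units [-0.024 -0.058  1.181] [0.003 0.003 0.01 ] pos [ 0.5987 -0.1355  0.1681] yaw 0.44 j6 1.3 F [0.3 0.5 0.6] open 0.056 t 5.0
```

```bash
P="python3 -m pendant"
$P '-.02 -.06 .3 0 0 0;-.02 -.06 .6 0 0 0;-.02 -.06 .9 0 0 0;-.02 -.06 .9 0 0 0' >/dev/null
$P '0 0 .15 0 0 0;0 0 .29 0 0 0;0 0 .29 0 0 0'
$P '0 0 0 0 0 0;0 0 0 0 0 0;0 0 0 0 0 0;0 0 0 0 0 0' 0
$P '0 0 -.4 0 0 0;0 0 -.9 0 0 0;0 0 -1 0 0 0;0 0 -1 0 0 0'
python3 - <<'E'
from h import *
go(.55,-.41,.06,0)
E
```

```text
clock: 5.88
position: [0.5958, -0.129, 0.0483]
tool_rot: [1.0, 0.004, -0.002, 0.001]
ft_force: [-0.2, -0.0, 0.3]
opening: 0.0561
clock: 6.38
position: [0.5959, -0.1291, 0.0485]
tool_rot: [1.0, 0.004, -0.002, 0.001]
ft_force: [0.6, 0.9, 1.6]
opening: 0.024
clock: 6.88
position: [0.5962, -0.1289, 0.1481]
tool_rot: [1.0, 0.004, -0.002, 0.001]
ft_force: [-0.6, -0.8, -4.2]
opening: 0.0241
units [-0.482  2.806  0.889] [0.002 0.005 0.011] pos [ 0.5962 -0.1289  0.1481] yaw 0.47 j6 1.31 F [-0.6 -0.8 -4.2] open 0.0241 t 6.875
```

Run:
```python
from h import *
i=cv2.imread("pics/w1.png")[50:270,240:440]
cv2.imwrite("pics/w1c.png",cv2.resize(i,None,fx=2.7,fy=2.7,interpolation=cv2.INTER_CUBIC))
F=[]
for k in range(6):
    r.grab_frame("wrist");F.append(r.read_state()["ft_force"][2])
print(np.round(F,1),np.mean(F))
```

```text
[-3.5 -3.1 -3.  -3.5 -3.9 -3.8] -3.490320463110573
```

View pics/w1c.png

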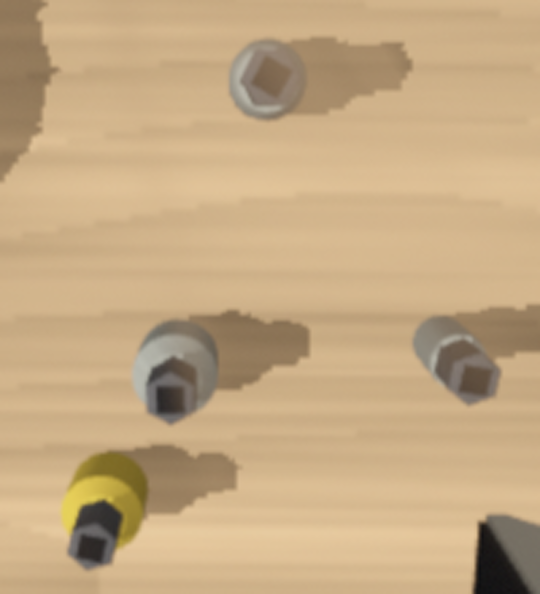

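A's body is about 34 mm wide (the 24), B's about 40 mm (the 30), and C is the 19. B's adapter has a corner pointing along the image's down direction, so yaw 0 grips it on flats. A goes into the crate.

```bash
P="python3 -m pendant"
$P '-.1 .45 -.1 0 0 0;-.2 .94 -.1 0 0 0;-.2 .94 -.1 0 0 0' >/dev/null
$P '-.1 .45 0 0 0 0;-.2 .94 0 0 0 0;-.2 .94 0 0 0 0' >/dev/null
$P '-.05 .45 0 0 0 0;-.08 .93 0 0 0 0;-.08 .93 .3 0 0 0;-.08 .93 .6 0 0 0;-.08 .93 .95 0 0 0;-.08 .93 .99 0 0 0;-.08 .93 .99 0 0 0'
$P '0 0 0 0 0 0;0 0 0 0 0 0;0 0 0 0 0 0' 50
$P '0 0 -.4 0 0 0;0 0 -.8 0 0 0;0 0 -.9 0 0 0;0 0 -.9 0 0 0'
python3 - <<'E'
from h import *
go(.469,-.2235,.049,0)
E
```

```text
clock: 8.8
position: [0.5477, -0.4144, 0.0583]
tool_rot: [1.0, 0.002, -0.004, 0.001]
ft_force: [0.1, -0.0, -2.8]
opening: 0.0238
clock: 9.18
position: [0.5479, -0.4147, 0.0593]
tool_rot: [1.0, 0.002, -0.003, 0.001]
ft_force: [0.6, -0.4, -0.0]
opening: 0.0454
clock: 9.68
position: [0.5486, -0.4146, 0.1496]
tool_rot: [1.0, 0.002, -0.003, 0.001]
ft_force: [-0.2, -0.6, 0.0]
opening: 0.0469
units [-0.784 -1.916  1.005] [0.004 0.008 0.004] pos [ 0.5486 -0.4146  0.1496] yaw 0.17 j6 0.89 F [-0.2 -0.6  0. ] open 0.0469 t 9.675
```

```bash
P="python3 -m pendant"
$P '-.2 -.5 0 0 0 0;-.4 -.96 0 0 0 0;-.4 -.96 0 0 0 0' 60 >/dev/null
$P '-.2 -.5 0 0 0 0;-.38 -.96 0 0 0 0;-.38 -.96 .3 0 0 0;-.38 -.96 .6 0 0 0;-.38 -.96 .6 0 0 0'
python3 - <<'E'
from h import *
go(.469,-.2235,.049,0)
ci,i=snap("wrist","w3.png");print(proj(ci,(.469,-.2235,.078)))
cv2.imwrite("pics/w3c.png",i)
E
```

```text
clock: 10.68
position: [0.4671, -0.2202, 0.0856]
tool_rot: [1.0, 0.002, -0.006, -0.0]
ft_force: [0.8, -0.4, 0.4]
opening: 0.0558
units [0.023 0.033 0.366] [-0.001  0.015  0.006] pos [ 0.4671 -0.2202  0.0856] yaw 0.26 j6 1.08 F [ 0.8 -0.4  0.4] open 0.0558 t 10.675
[331.3585225 247.8933249]
```

View pics/w3c.png

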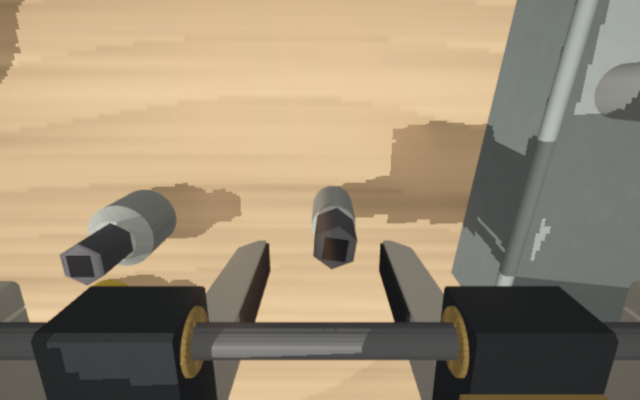

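C's adapter at (335,250) stands between the open fingers. At the right edge, (610,90), the 24 is inside the crate.

```bash
P="python3 -m pendant"
$P '.03 .03 .2 0 0 0;.03 .03 .36 0 0 0;.03 .03 .36 0 0 0' >/dev/null
$P '0 0 0 0 0 0;0 0 0 0 0 0;0 0 0 0 0 0;0 0 0 0 0 0' 0
$P '0 0 -.4 0 0 0;0 0 -.9 0 0 0;0 0 -1 0 0 0;0 0 -1 0 0 0' >/dev/null
$P '0 .5 -.1 0 0 0;0 .95 -.1 0 0 0;0 .95 -.1 0 0 0' >/dev/null
python3 - <<'E'
from h import *
go(.463,-.41,.06,0)
E
```

```text
clock: 11.6
position: [0.47, -0.2235, 0.0501]
tool_rot: [1.0, 0.002, -0.006, -0.0]
ft_force: [-1.2, -0.2, 2.2]
opening: 0.0225
units [-0.065  0.899  0.972] [-0.002  0.018  0.002] pos [ 0.4707 -0.3203  0.1573] yaw 0.11 j6 0.93 F [-0.6  0.6 -2. ] open 0.0225 t 12.475
```

```bash
P="python3 -m pendant"
$P '-.03 .45 0 0 .02 0;-.06 .9 0 0 .02 0;-.06 .9 .3 0 .02 0;-.06 .9 .6 0 .02 0;-.06 .9 .95 0 .02 0;-.06 .9 .98 0 .02 0;-.06 .9 .98 0 .02 0'
$P '0 0 0 0 0 0;0 0 0 0 0 0;0 0 0 0 0 0' 50
$P '0 0 -.4 0 0 0;0 0 -.8 0 0 0;0 0 -.9 0 0 0;0 0 -.9 0 0 0' >/dev/null
$P '0 -.5 -.1 0 0 0;0 -1 -.1 0 0 0;0 -1 -.1 0 0 0' >/dev/null
$P '0 -.5 0 0 0 0;0 -1 0 0 0 0;0 -1 0 0 0 0' 60 >/dev/null
$P '0 -.5 0 0 0 0;0 -1 0 0 0 0;0 -1 0 0 0 0'
python3 - <<'E'
from h import *
go(.4605,-.088,.049,0)
E
```

```text
clock: 13.35
position: [0.4636, -0.4098, 0.0595]
tool_rot: [1.0, 0.001, 0.001, -0.001]
ft_force: [0.5, 0.3, -1.0]
opening: 0.0221
clock: 13.72
position: [0.4638, -0.4099, 0.0601]
tool_rot: [1.0, 0.001, 0.001, -0.001]
ft_force: [0.2, -0.5, -0.1]
opening: 0.0453
clock: 15.35
position: [0.462, -0.1046, 0.158]
tool_rot: [1.0, 0.005, 0.0, -0.002]
ft_force: [0.1, 0.1, -0.1]
opening: 0.0559
units [-0.014 -0.163  1.091] [-0.004 -0.     0.012] pos [ 0.462  -0.1046  0.158 ] yaw 0.53 j6 1.28 F [ 0.1  0.1 -0.1] open 0.0559 t 15.35
```

```bash
P="python3 -m pendant"
$P '-.01 -.16 .3 0 0 0;-.01 -.16 .6 0 0 0;-.01 -.16 .6 0 0 0' >/dev/null
python3 - <<'E'
from h import *
go(.4605,-.088,.049,0)
ci,i=snap("wrist","w4.png");u,v=proj(ci,(.4605,-.088,.078)).astype(int);print(u,v)
c=i[v-90:v+60,u-100:u+100];print(v-90,u-100)
cv2.imwrite("pics/w4c.png",cv2.resize(c,None,fx=4,fy=4,interpolation=cv2.INTER_CUBIC))
E
```

```text
units [ 0.008 -0.012  0.468] [-0.005  0.005  0.011] pos [ 0.4599 -0.0894  0.0957] yaw 0.49 j6 1.31 F [0.2 0.5 0.3] open 0.0556 t 15.725
322 242
152 222
```

View pics/w4c.png

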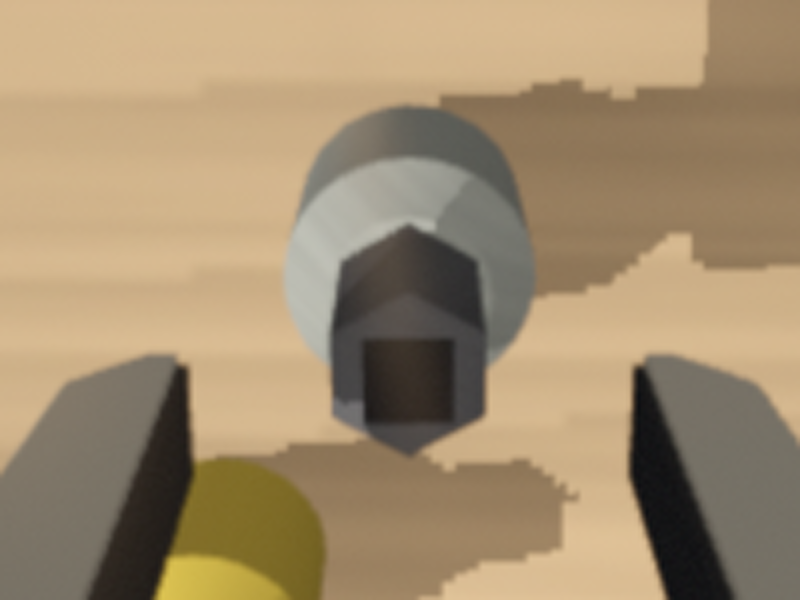

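B's adapter top is centred at crop (409,374). Its flats are parallel to the pads, and the fingers at 185 and 635 are centred on it.

```bash
P="python3 -m pendant"
python3 - <<'E'
from h import *
ci=r.camera_info("wrist");p=plane(ci,409/4+222-.4,374/4+152-.4,.078);print(p);go(p[0],p[1],.049,0)
E
```

```text
[ 0.45874341 -0.08878222  0.078     ]
units [-0.018 -0.006  0.485] [-0.004  0.002  0.011] pos [ 0.4606 -0.0895  0.0975] yaw 0.48 j6 1.31 F [-0.3 -1.1  0. ] open 0.0557 t 15.775
```

```bash
P="python3 -m pendant"
$P '-.02 -.01 .25 0 0 .01;-.02 -.01 .48 0 0 .01;-.02 -.01 .48 0 0 .01' >/dev/null
$P '0 0 0 0 0 0;0 0 0 0 0 0;0 0 0 0 0 0;0 0 0 0 0 0' 0
python3 - <<'E'
from h import *
go(.4587,-.0888,.049,0)
E
$P '0 0 -.4 0 0 0;0 0 -1 0 0 0;0 0 -1 0 0 0' >/dev/null
$P '0 0 -.4 0 0 0;0 0 -1 0 0 0;0 0 -1 0 0 0'
python3 - <<'E'
from h import *
go(.5868,.1683,.26,np.radians(10))
E
```

```text
clock: 16.65
position: [0.4585, -0.0891, 0.0499]
tool_rot: [1.0, -0.0, -0.001, -0.002]
ft_force: [0.7, -0.4, 3.0]
opening: 0.0217
units [ 0.002 -0.003  0.009] [-0.004  0.003 -0.   ] pos [ 0.4585 -0.0891  0.0499] yaw -0.01 j6 1.32 F [ 0.7 -0.4  3. ] open 0.0217 t 16.65
clock: 17.4
position: [0.4609, -0.0902, 0.2571]
tool_rot: [1.0, -0.0, 0.004, -0.0]
ft_force: [0.5, -0.8, -6.1]
opening: 0.0213
units [ 1.259 -2.585 -0.018] [ 0.    -0.011 -0.222] pos [ 0.4609 -0.0902  0.2571] yaw -0.0 j6 1.32 F [ 0.5 -0.8 -6.1] open 0.0213 t 17.4
```

```bash
P="python3 -m pendant"
$P '.2 -.45 -.1 0 -.01 0;.42 -.86 -.1 0 -.01 0;.42 -.86 -.1 0 -.01 0' >/dev/null
$P '.2 -.45 0 0 0 0;.42 -.86 0 0 0 0;.42 -.86 0 0 0 0' >/dev/null
$P '.2 -.4 0 0 0 0;.42 -.86 0 0 0 -.1;.42 -.86 0 0 0 -.222;.42 -.86 0 0 0 -.222;.42 -.86 0 0 0 -.222'
python3 - <<'E'
from h import *
go(.5868,.1683,.245,np.radians(10))
E
```

```text
clock: 18.77
position: [0.5862, 0.1708, 0.2605]
tool_rot: [0.996, 0.088, -0.004, -0.001]
ft_force: [0.9, 0.2, -4.8]
opening: 0.0216
units [0.002 0.026 0.155] [-0.003  0.01   0.003] pos [0.5862 0.1708 0.2605] yaw 10.11 j6 1.63 F [ 0.9  0.2 -4.8] open 0.0216 t 18.775
```

```bash
P="python3 -m pendant"
$P '0 .026 .08 0 .01 0;0 .026 .15 0 .01 0;0 .026 .15 0 .01 0;0 .026 .15 0 .01 0'
python3 - <<'E'
from h import *
go(.5868,.1683,.23,np.radians(10))
ci,i=snap("wrist","w5.png")
cv2.imwrite("pics/w5c.png",cv2.resize(i[60:260,200:440],None,fx=3,fy=3,interpolation=cv2.INTER_CUBIC))
E
```

```text
clock: 19.27
position: [0.5866, 0.1682, 0.2456]
tool_rot: [0.996, 0.088, 0.0, -0.001]
ft_force: [0.2, 0.7, -5.1]
opening: 0.0214
units [ 0.002 -0.     0.156] [-0.003 -0.     0.002] pos [0.5866 0.1682 0.2456] yaw 10.1 j6 1.63 F [ 0.2  0.7 -5.1] open 0.0214 t 19.275
```

View pics/w5c.png

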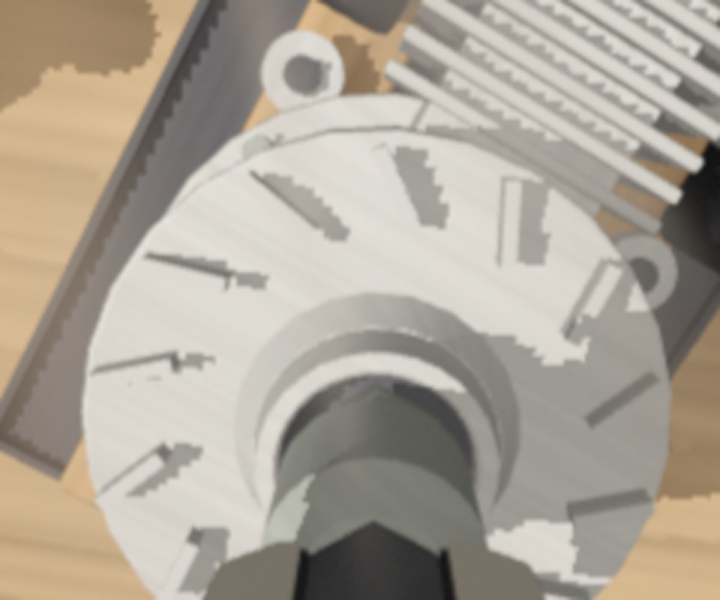

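The socket hangs over the well, roughly centred: body edges about 275–472 against rim edges 277–480. I go down gently, reading the force.

```bash
P="python3 -m pendant"
$P '0 0 .04 0 0 0;0 0 .06 0 0 0;0 0 .06 0 0 0' 
$P '0 0 .03 0 0 0;0 0 .05 0 0 0;0 0 .05 0 0 0'
$P '0 0 .03 0 0 0;0 0 .03 0 0 0'
python3 - <<'E'
from h import *
go(.5868,.1683,.222,np.radians(10));print(r.read_state()["wrist_torque"])
E
```

```text
clock: 19.7
position: [0.5866, 0.1683, 0.2395]
tool_rot: [0.996, 0.088, 0.0, -0.001]
ft_force: [-0.2, -0.1, -3.6]
opening: 0.0221
clock: 20.08
position: [0.5865, 0.1682, 0.2342]
tool_rot: [0.996, 0.088, -0.0, -0.001]
ft_force: [1.0, -0.6, -4.3]
opening: 0.0218
clock: 20.32
position: [0.5865, 0.1682, 0.2309]
tool_rot: [0.996, 0.088, -0.0, -0.001]
ft_force: [0.3, -0.4, -4.5]
opening: 0.0216
units [ 0.003 -0.001  0.089] [-0.002  0.     0.002] pos [0.5865 0.1682 0.2309] yaw 10.11 j6 1.63 F [ 0.3 -0.4 -4.5] open 0.0216 t 20.325
[-0.07316693 -0.16864642 -0.04999789]
```

The mouth is at about 0.181, already below the nut's top and the rim, with no contact force.

```bash
P="python3 -m pendant"
$P '0 0 .03 0 0 0;0 0 .05 0 0 0;0 0 .05 0 0 0' 
$P '0 0 .02 0 0 0;0 0 .03 0 0 0;0 0 .03 0 0 0'
$P '0 0 .01 0 0 0;0 0 .01 0 0 0'
```

```text
clock: 20.7
position: [0.5865, 0.1682, 0.2257]
tool_rot: [0.996, 0.088, -0.0, -0.001]
ft_force: [0.8, -0.4, -4.6]
opening: 0.0215
clock: 21.08
position: [0.5865, 0.1682, 0.2226]
tool_rot: [0.996, 0.088, -0.0, -0.001]
ft_force: [1.6, -0.2, -4.5]
opening: 0.0218
clock: 21.32
position: [0.5866, 0.1682, 0.222]
tool_rot: [0.996, 0.088, 0.0, -0.001]
ft_force: [1.0, -0.3, -1.0]
opening: 0.0218
```

```bash
P="python3 -m pendant"
$P '0 0 .01 0 0 0;0 0 .01 0 0 0'
python3 - <<'E'
from h import *
_,a=snap("top","t9.png");_,b=snap("scene","s9.png");go(.5868,.1683,.222,np.radians(10))
a=cv2.resize(a[100:280,170:520],None,fx=2.2,fy=2.2);b=cv2.resize(b[100:370,90:450],None,fx=2,fy=2)[:,:770]
c=np.zeros((180*2+36+0,770,3),np.uint8);c=a[:396,:770]
cv2.imwrite("pics/fin.png",c);cv2.imwrite("pics/fin2.png",b)
E
```

```text
clock: 21.58
position: [0.5867, 0.1682, 0.2219]
tool_rot: [0.996, 0.088, 0.001, -0.001]
ft_force: [-0.9, 0.4, 5.2]
opening: 0.0214
units [ 0.001 -0.    -0.001] [-0.002 -0.002  0.002] pos [0.5867 0.1682 0.2219] yaw 10.11 j6 1.63 F [-2.2 -0.7  5. ] open 0.0219 t 21.675
```

View pics/fin2.png

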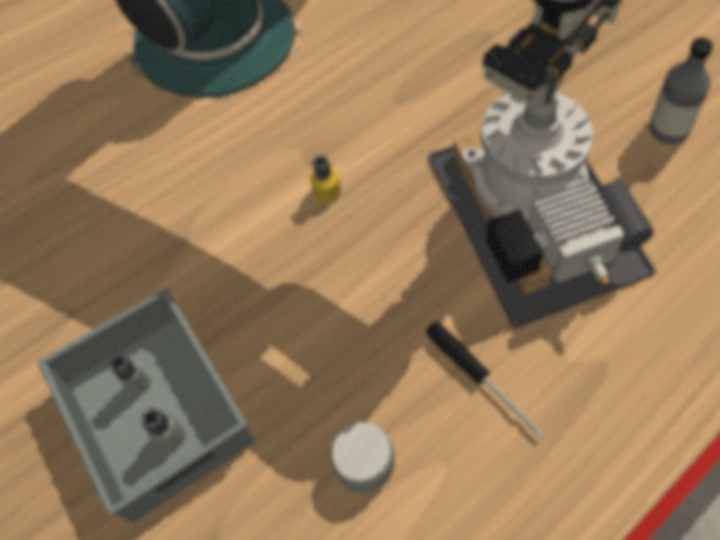

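Both misfits stand in the crate, at (125,370) and (157,425). The socket is down in the flywheel hub, and the contact force starts at exactly the seated height. I hand the job in.

```bash
python3 -c "
from rig import r
print(r.close_job())"
```

```text
the job is handed in; nothing more can be done
None
```

The 30 mm socket is the one that fits. It is seated upright on the flywheel nut with the gripper still holding it. The 24 and 19 mm sockets are in the parts crate, and the job was handed in at about 21.7 s of the 70 s.

**Not all three were tried:** I sized the nut from the wrist camera instead, which gave about 28.6 mm across flats and a well about 43 mm wide. Only a 30 mm nut comes close to that. I put the 24 and 19 straight into the crate and physically tried only the 30.

**Last checks:**
- **Seating:** the 30 went past the nut's top and the well's rim with no contact force. Contact began at the washer, with the tool at 0.222 m, so the mouth is at about 0.172 m. It now presses down with roughly 9 N after allowing for its weight, the tool is nearly vertical, and the fingers are at 21.9 mm on the 22 mm adapter.
- **Crate and bystanders:** the final scene picture shows both other sockets standing in the crate, let go. The bottle, tin, screwdriver and yellow look-alike appear where they were.
- **Disagreements:** the camera read the nut about 1.4 mm under 30. The 24 weighed about 3.5 N in the gripper instead of the expected 2.6 N, so I went by body width (about 34 mm) to identify it. No check failed.

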